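Put the seasonings back on their own mats

ROBOT

A 6-joint arm with a two-finger parallel gripper is mounted at the origin on a cart in front of the work surface, level with it; the furniture and walls round the work are solid. World frame = base frame: x ahead of the robot, y to its left, z up, the work surface at z = 0. Lengths are in m, angles in rad, forces in N, time in s.
With the tool pointing down it reaches from about 0.25 to 0.8 m from the base axis. Payload 3.9 kg.
Tool frame: the origin (TCP) lies on the centre line of the jaws, within the pads' length; the fingertips stand 8 mm ahead of it and the grasp point (between the pads) lies 11 mm behind it; z points along the fingers, y is the line along which they close (so a half turn about z gives the same grasp; the last joint's range is limited). The gripper opens to 85 mm and grips with 20 to 120 N. Pads are 22 mm wide; open, the fingers measure 114 mm over their backs; the gripper's body (76 mm by 85 mm) begins 54 mm behind the grasp point. The pads swing forward as they close: fully open they stand 13 mm farther back than shut.
Start: joints at [-1.223, 0.26, -0.138, 1.173, 0, 1.571], TCP at [0.179, -0.494, 0.239] pointing down, gripper open.
Joint ranges: [-2.78, 2.78], [-0.83, 1.72], [-1.28, 1.37], [-1.9, 2.12], [-1.57, 1.48], [-3.14, 3.14]. Speed limits (rad/s): [2.57, 2.57, 3.14, 3.14, 3.14, 3.14].

INTERFACE

Orientations are given as a unit quaternion [x, y, z, w].
In Python, from workcell import robot gives the robot as it stands. The module is installed in compiled form; this text tells all that it offers.
- The arm moves only by the tool send_rows, never from a script. Its argument "motion" is a list of rows, each a list of 7 numbers: the closure, from 0 (fully open) to 1 (shut), then the shift along the tool's x, y, z as a fraction of full scale, then the turn, a rotation vector about the tool's x, y, z as a fraction of full scale. A call has 1 to 12 rows; each row is the pose to reach, as a shift and turn from the pose commanded when the call began, along the tool's axes at that moment; what a row does not reach only later rows make up. Full scale, the value 1, is 200 mm for a shift and 90 degrees for a turn. A row lasts 1/8 s, in which the tool goes at most 62.5 mm and 10.7 degrees, less where a joint would pass 70% of its speed; a pose out of reach is approached as far as the arm can. A call with a number of a shift or a turn outside -1 to 1 is refused whole. A call with a gripper value outside its range is refused whole. The fingers move at their own pace and stop on an object; "force" is the grip in N (left out, the last holds). Time passes only in rows, so rows that repeat a pose let the fingers close. It gives the time, the measured TCP pose, the force, the opening and the grip force at its end, in the units of the state.
- robot.observe(): the state, without advancing time (a new reading comes with each control period).
- robot.capture(name): name is "scene" or "top"; returns a dict with "pixels" (480x640x3 uint8, red, green, blue), "mtx" (3x3 intrinsics, pixels), "dist_coeffs" ([k1, k2, p1, p2, k3] as OpenCV has them; the pictures are not rectified), "rvec" (rotation vector, rad) and "tvec" (3), from world to camera coordinates, as OpenCV has them. Camera axes: x right, y down, z forward; pixel columns grow to the right and rows downward; lengths in m; the calibration is good to about 2 mm. A picture is of the moment at which its call begins. There is no depth.
- robot.finish_job(): hands the job in; it is judged then, once.
The state is a dict: "t": time; "joint_pos": joint angles; "qvel": joint speeds; "joint_efforts": joint torques, N m; "tcp_pos": TCP position; "tool_rot": TCP orientation; "wrist_force": force on the tool from outside, world axes, zero at the start; "torque": the same for the moment, N m; "grip_width": opening from 0.0 (shut) to 1.0 (fully open); "grasp_force": force on a finger pad.
Only numpy, scipy, OpenCV 4.12 (cv2) and the standard library are available. Lean on these libraries where they do the work, as an engineer would, in place of code of your own. Each camera call takes 0.05 s, during which the arm holds its last target. There are 200 camera calls.

TASK

The three seasonings on the board over the sink have been left on the wrong mats. Change them round so that the tall wooden-topped shaker stands on the round wooden coaster, the small steel-topped shaker on the striped coaster and the carton on the cream tile, each upright in the middle of its mat; park one of them upright in the middle of the round cork mat meanwhile, so that no mat ever needs to hold two. Set things down gently without dropping or toppling them, and leave the mug and the green bottle where they are.

Things in the scene. Friction and masses are not known exactly. Their poses are not given: they have to be found in the camera images.
- tall_shaker: tall white glazed shaker with a steel collar and a round wooden top, upright; round body 56 mm in diameter up to 108 mm, wooden top 41 mm in diameter, 129 mm tall in all; 0.23 to 0.46 kg. Origin at the centre of its underside, z up. Starts on the striped coaster.
- small_shaker: small white glazed shaker with a steel pierced top, upright; round, 35 mm in diameter, 74 mm tall; 0.08 to 0.15 kg. Origin at the centre of its underside, z up. Starts on the cream tile.
- carton: small cardboard carton, off-white (plain from above) with an orange-red panel on a side, upright; 30 mm along its x, 45 mm along its y, 58 mm tall; 0.08 to 0.17 kg, any yaw. Origin at the centre of its underside, z up. Starts on the round wooden coaster.
- wood_mat: round reddish-brown wooden coaster, 100 mm in diameter, 12 mm thick, fixed flat on the board; the tall shaker's proper place. Origin at the centre of its underside; flat top 12 mm above it.
- striped_mat: square white coaster with black stripes, 95 x 95 x 4 mm, fixed flat on the board; the small shaker's proper place. Origin at the centre of its underside; flat top 4 mm above it.
- tile_mat: rectangular cream ceramic tile (pot stand), 122 mm along its x, 150 mm along its y, fixed on the board; the carton's proper place. Origin at the centre of its underside; flat top 11 mm above it.
- cork_mat: round plain cork mat, 100 mm in diameter, 6 mm thick, fixed flat on the board, empty at the start: the free spot for parking. Origin at the centre of its underside; flat top 6 mm above it.
- mug: bystander: white mug, red inside, 87 mm across, 113 mm with its handle, 90 mm tall, standing loose on the board. Origin under the middle of its 87 x 113 mm outline; the handle points along its -y.
- soap_bottle: bystander: green bottle with a white cap, 44 x 66 mm, 214 mm tall, standing loose on the far right of the board. Origin at the centre of its underside.
- board: large flat beech board lying fixed over the sink bowl, 390 mm along x, 650 mm along y, 20 mm thick; origin at the centre of its underside, so its top, on which all the mats and bystanders stand, lies 20 mm above it (at z = 0.024).
Mind the look-alikes: they are no part of the job. Several things have the shape of the tall_shaker; the one meant has the colours described above.

How it is judged:
On the way:
1. one of the three seasonings stands released and upright on the cork mat, its centre within 25 mm of the mat's centre (((horizontal distance between tall_shaker and cork_mat below 0.025 m and z of tall_shaker in the frame of cork_mat between 0.002 and 0.01 m and angle between tall_shaker's own z axis and vertical below 0.1 rad and linear speed of tall_shaker below 0.02 m/s and contact force between the fingers and tall_shaker below 0.1 N) or (horizontal distance between small_shaker and cork_mat below 0.025 m and z of small_shaker in the frame of cork_mat between 0.002 and 0.01 m and angle between small_shaker's own z axis and vertical below 0.1 rad and linear speed of small_shaker below 0.02 m/s and contact force between the fingers and small_shaker below 0.1 N) or (horizontal distance between carton and cork_mat below 0.025 m and z of carton in the frame of cork_mat between 0.002 and 0.01 m and angle between carton's own z axis and vertical below 0.1 rad and linear speed of carton below 0.02 m/s and contact force between the fingers and carton below 0.1 N))), for 0.2 s.
At the end, for the whole second after the job is handed in: The tall shaker stands on the round wooden coaster, the small shaker on the striped coaster and the carton on the cream tile, each with its centre within 15 mm of the centre of its mat, resting on the mat's top (height within 4 mm), upright within 0.1 rad and at rest (horizontal distance between tall_shaker and wood_mat below 0.015 m and z of tall_shaker in the frame of wood_mat between 0.008 and 0.016 m and angle between each of tall_shaker, small_shaker, carton's own z axis and vertical below 0.1 rad and linear speed of each of tall_shaker, small_shaker, carton below 0.02 m/s and horizontal distance between small_shaker and striped_mat below 0.015 m and z of small_shaker in the frame of striped_mat between 0 and 0.008 m and horizontal distance between carton and tile_mat below 0.015 m and z of carton in the frame of tile_mat between 0.007 and 0.015 m); the robot touches nothing.
It fails at once if one of the seasonings toppled (angle between any of tall_shaker, small_shaker, carton's own z axis and vertical above 0.6 rad).
It fails at once if one of the seasonings was dropped or thrown (faster than 0.6 m/s while not held) ((contact force between the fingers and tall_shaker below 0.05 N and linear speed of tall_shaker above 0.6 m/s) or (contact force between the fingers and small_shaker below 0.05 N and linear speed of small_shaker above 0.6 m/s) or (contact force between the fingers and carton below 0.05 N and linear speed of carton above 0.6 m/s)).
It fails at once if the mug was shifted more than 20 mm or tipped (distance of mug from where it was at the start of the episode above 0.02 m or angle between mug's own z axis and vertical above 0.3 rad).
It fails at once if the green bottle was shifted more than 20 mm or tipped (distance of soap_bottle from where it was at the start of the episode above 0.02 m or angle between soap_bottle's own z axis and vertical above 0.3 rad).
It also fails if it takes over 109 s, if anything falls off the work surface, if the arm or the gripper's body presses on something with over 40 N, if the wrist force passes 120 N, or if a joint passes its speed limit or range.

## Working session

There is one attempt and no reset: what is moved stays moved. The work goes in short steps, Python scripts to look and compute and a tool call to move; the robot and the scene stay as the last step left them, time stands still between calls to the robot, and variables do not carry over. Pictures are saved under pics/ and viewed, at most 14 in all, crops included, and the job is handed in when it is done.

Besides the shell and the picture viewer there is one more tool, called after "Call:" in YAML: its name, and indented under it one key for each argument. send_rows: Moves the arm, as the interface text tells. Shift numbers are shares of 200 mm and turn numbers shares of 90 degrees, none past 1 either way. Its arguments: {"type":"object","properties":{"motion":{"type":"array"},"force":{"type":"number"}},"required":["motion"]}

```bash
mkdir -p pics; cat > h.py <<'E'
import numpy as np, cv2
from workcell import robot
from scipy.spatial.transform import Rotation as R
def cap(n,f=None):
    c=robot.capture(n)
    if f: cv2.imwrite('pics/'+f,c['pixels'][:,:,::-1])
    return c
def unproj(c,uv,z):
    K,d=np.array(c['mtx']),np.array(c['dist_coeffs'])
    p=cv2.undistortPoints(np.array(uv,float).reshape(-1,1,2),K,d).reshape(-1,2)
    M=cv2.Rodrigues(np.array(c['rvec'],float))[0];t=np.array(c['tvec'],float).ravel()
    C=-M.T@t; r=np.c_[p,np.ones(len(p))]@M
    return C+r*((z-C[2])/r[:,2])[:,None]
def proj(c,P):
    return cv2.projectPoints(np.array(P,float).reshape(-1,1,3),np.array(c['rvec'],float),np.array(c['tvec'],float),np.array(c['mtx']),np.array(c['dist_coeffs']))[0].reshape(-1,2)
E
python3 - <<'E'
from h import *
np.set_printoptions(precision=3,suppress=True)
for n in('top','scene'):
    c=cap(n,n+'0.png'); M=cv2.Rodrigues(np.array(c['rvec'],float))[0]
    print(n,-M.T@np.array(c['tvec']).ravel(),M.tolist())
o=robot.observe();print(o)
E
```

```text
top [ 0.473 -0.17   1.174] [[0.028894858045641958, -0.9995050414330766, 0.012440230238449458], [-0.9936875455782992, -0.030071853839821916, -0.10807749705286285], [0.10839810395526928, -0.009238817916803012, -0.9940646333626415]]
scene [0.06  0.351 0.898] [[-0.691020695996421, -0.7226589286358767, -0.015952133633744092], [-0.5275921428039867, 0.5193337019850014, -0.6722641124097373], [0.49410214384894097, -0.45613219448467035, -0.740139508875509]]
{'t': 0.1, 'joint_pos': array([-1.223,  0.261, -0.139,  1.173, -0.   ,  1.571]), 'qvel': array([-0.   , -0.001,  0.002, -0.002,  0.   , -0.001]), 'joint_efforts': array([  0.002, -40.651,  25.453,   0.01 ,  -0.   ,  -0.   ]), 'tcp_pos': array([ 0.179, -0.493,  0.239]), 'tool_rot': array([ 0.985,  0.173, -0.   , -0.001]), 'wrist_force': array([ 0.372,  0.131, -0.175]), 'torque': array([ 0.001,  0.   , -0.051]), 'grasp_force': 0.0, 'grip_width': 0.9963808445130136}
```

View pics/top0.png

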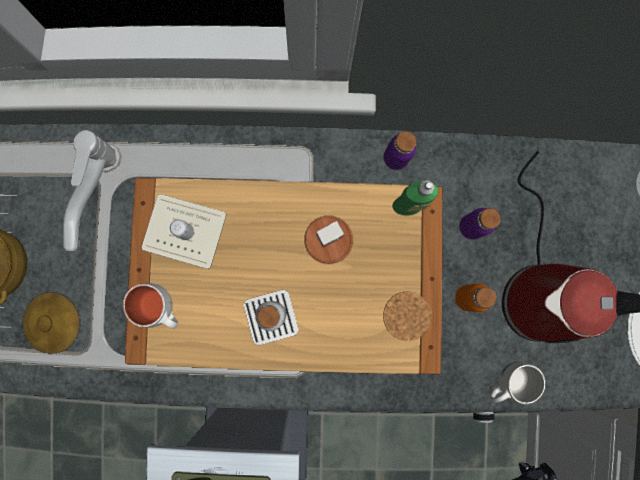

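View pics/scene0.png

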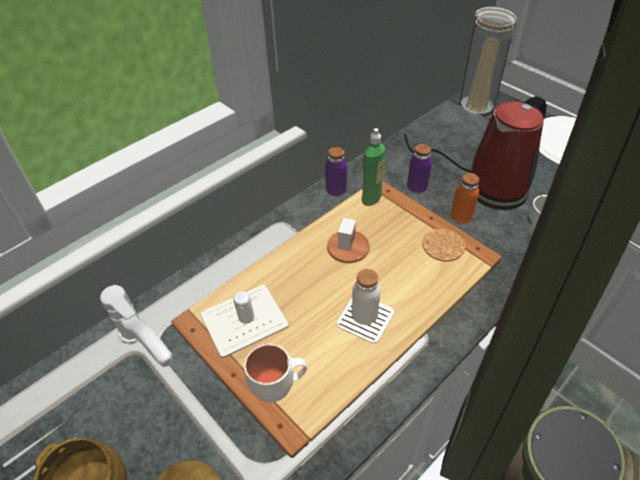

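```bash
python3 - <<'E'
import cv2
t=cv2.imread('pics/top0.png');s=cv2.imread('pics/scene0.png')
a=cv2.resize(t[190:350,140:305],None,fx=3.6,fy=3.6,interpolation=cv2.INTER_CUBIC)
cv2.imwrite('pics/a.png',a)
b=cv2.resize(t[175:345,285:445],None,fx=3.5,fy=3.5,interpolation=cv2.INTER_CUBIC)
cv2.imwrite('pics/b.png',b)
E
```

```text
(no output)
```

View pics/a.png

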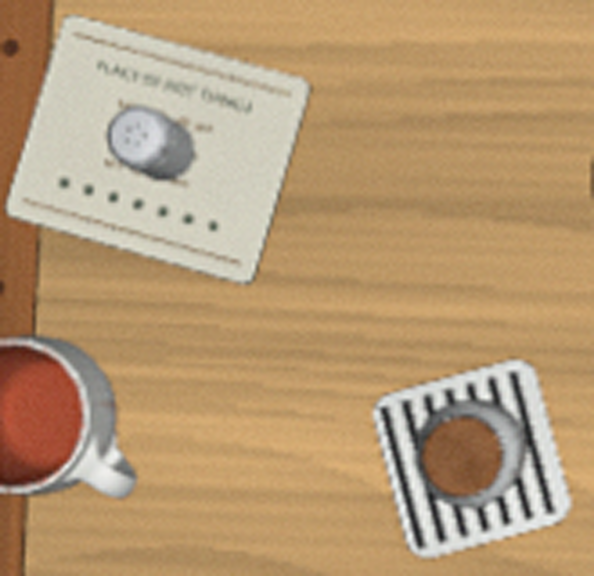

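View pics/b.png

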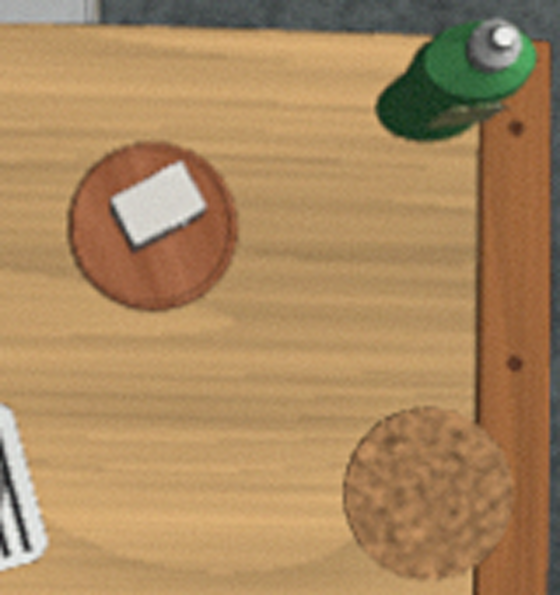

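```bash
python3 - <<'E'
from h import *
np.set_printoptions(precision=4,suppress=True)
c=cap('top')
A=lambda L:(np.array(L,float)+.5)/3.6-.5+[140,190]
B=lambda L:(np.array(L,float)+.5)/3.5-.5+[285,175]
u=lambda L,z:unproj(c,L,z)[:,:2]
T=u(A([(66,16),(311,86),(249,283),(8,213)]),.035);print('tile',T.mean(0),np.linalg.norm(np.diff(T,axis=0),axis=1))
S=u(A([(374,401),(531,356),(574,513),(416,560)]),.028);print('stripe',S.mean(0),np.linalg.norm(np.diff(S,axis=0),axis=1))
print('tall',u(A([(463,456),(420,456),(506,456)]),.157))
print('small',u(A([(140,136)]),.109))
print('wood',u(B([(153,226),(69,226),(237,226)]),.036))
C=u(B([(111,205),(184,161),(207,206),(134,246)]),.094);print('carton',C.mean(0),np.linalg.norm(np.diff(C,axis=0),axis=1),[np.degrees(np.arctan2(*(C[j]-C[i])[::-1])) for i,j in((0,1),(3,2),(1,2),(0,3))])
print('cork',u(B([(429,493),(344,493),(514,493)]),.030))
print('bottle',u(B([(405,110)]),.024),'mug',u(A([(10,410)]),.114))
# cross-check in the scene view
import cv2
s=cap('scene');im=s['pixels'][:,:,::-1].copy()
P=[]
th=np.linspace(0,2*np.pi,40)
def ring(p,r,z): 
    q=proj(s,np.c_[p[0]+r*np.cos(th),p[1]+r*np.sin(th),0*th+z]);cv2.polylines(im,[np.int32(q*8)],True,(0,0,255),1,cv2.LINE_AA,3)
ts=u(A([(463,456)]),.157)[0];ring(ts,.0205,.157);ring(ts,.028,.028)
ss=u(A([(140,136)]),.109)[0];ring(ss,.0175,.109);ring(ss,.0175,.035)
ring(u(B([(153,226)]),.036)[0],.05,.036);ring(u(B([(429,493)]),.03)[0],.05,.03)
for z in(.094,.036):cv2.polylines(im,[np.int32(8*proj(s,np.c_[C,np.full(4,z)]))],True,(0,0,255),1,cv2.LINE_AA,3)
cv2.polylines(im,[np.int32(8*proj(s,np.c_[T,np.full(4,.035)]))],True,(0,0,255),1,cv2.LINE_AA,3)
cv2.polylines(im,[np.int32(8*proj(s,np.c_[S,np.full(4,.028)]))],True,(0,0,255),1,cv2.LINE_AA,3)
cv2.imwrite('pics/chk.png',cv2.resize(im[190:380,190:480],None,fx=2.7,fy=2.7))
E
```

```text
tile [0.6032 0.087 ] [0.149  0.1171 0.1455]
stripe [ 0.4349 -0.0992] [0.092  0.0913 0.0924]
tall [[ 0.4398 -0.1018]
 [ 0.439  -0.0803]
 [ 0.4404 -0.1232]]
small [[0.6013 0.0801]]
wood [[ 0.5951 -0.2102]
 [ 0.5936 -0.1614]
 [ 0.5966 -0.259 ]]
carton [ 0.6009 -0.2112] [0.0473 0.028  0.0461] [np.float64(-57.040178740619965), np.float64(-59.502388083128025), np.float64(-151.65212646310957), np.float64(-149.21529631922516)]
cork [[ 0.4447 -0.3749]
 [ 0.4436 -0.3252]
 [ 0.4457 -0.4251]]
bottle [[ 0.6702 -0.3586]] mug [[0.4534 0.1414]]
```

View pics/chk.png

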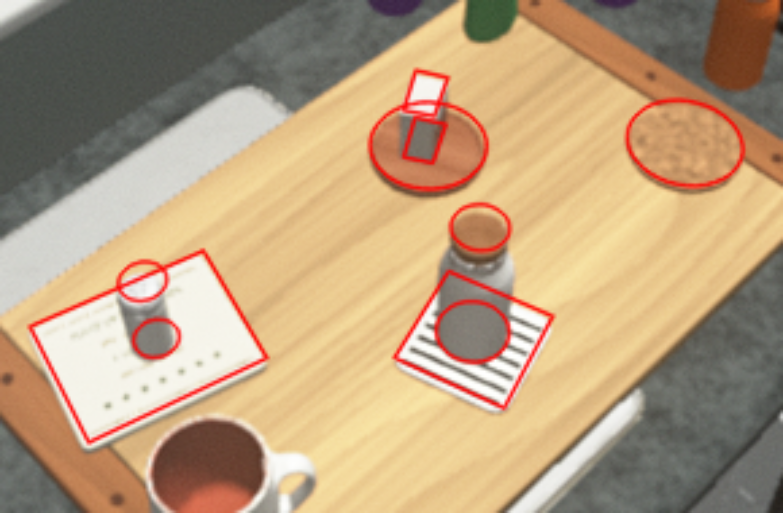

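```bash
cat > g.py <<'E'
import sys
from h import *
np.set_printoptions(precision=4,suppress=True)
o=robot.observe();q=R.from_quat(o['tool_rot']);p=o['tcp_pos']
cur=np.array(p)
for a in sys.argv[1:]:   # x,y,z,yaw
    x,y,z,w=map(float,a.split(','))
    T=R.from_euler('z',w,degrees=True)*R.from_euler('x',180,degrees=True)
    print(a,'->',q.inv().apply(np.array([x,y,z])-cur)/.2,(q.inv()*T).as_rotvec()/(np.pi/2))
print(p,o['t'])
E
python3 g.py .6,-.21,.2,32
```

```text
.6,-.21,.2,32 -> [ 2.4624 -0.613   0.1947] [-0.0008 -0.0001 -0.1341]
[ 0.1788 -0.4932  0.2388] 0.2
```

Call:
send_rows:
  motion:
    - [0,0.3,-0.07,0,0,0,-0.06]
    - [0,0.6,-0.15,0,0,0,-0.134]
    - [0,0.85,-0.2,0,0,0,-0.134]
    - [0,1,-0.25,0,0,0,-0.134]
    - [0,1,-0.25,0,0,0,-0.134]
  force: 40

```text
t: 0.82
tcp_pos: [0.3513, -0.377, 0.239]
tool_rot: [0.961, 0.277, -0.0, -0.0]
wrist_force: [-0.4, -1.2, 0.1]
grip_width: 1.001
grasp_force: 0.0
```

```bash
python3 g.py .6,-.21,.2,32
```

```text
.6,-.21,.2,32 -> [ 1.4973 -0.0436  0.1953] [-0.0004 -0.      0.0023]
[ 0.3513 -0.377   0.239 ] 0.825
```

Call:
send_rows:
  motion:
    - [0,0.3,0,0,0,0,0]
    - [0,0.6,-0.02,0,0,0,0]
    - [0,0.8,-0.03,0,0,0,0]
    - [0,0.9,-0.03,0,0,0,0]
    - [0,0.9,-0.03,0,0,0,0]

```text
t: 1.45
tcp_pos: [0.4995, -0.2782, 0.2389]
tool_rot: [0.961, 0.276, -0.0, 0.0]
wrist_force: [-0.2, -0.3, -1.2]
grip_width: 0.997
grasp_force: 0.0
```

Call:
send_rows:
  motion:
    - [0,0.3,0,0.1,0,0,0]
    - [0,0.5,-0.01,0.2,0,0,0]
    - [0,0.6,-0.01,0.2,0,0,0]
    - [0,0.6,-0.01,0.2,0,0,0]
    - [0,0.6,-0.01,0.2,0,0,0]

```text
t: 2.08
tcp_pos: [0.5992, -0.2141, 0.2004]
tool_rot: [0.962, 0.275, 0.0, 0.001]
wrist_force: [-0.6, -0.5, 0.3]
grip_width: 0.999
grasp_force: 0.0
```

```bash
python3 g.py .6,-.21,.063,32; python3 -c "
from h import *
cap('top','t1.png')
import cv2
i=cv2.imread('pics/t1.png');cv2.imwrite('pics/t1.png',cv2.resize(i[150:350,240:460],None,fx=2.7,fy=2.7))"
```

```text
.6,-.21,.063,32 -> [ 0.0146 -0.0161  0.6868] [ 0.0007  0.0002 -0.0012]
[ 0.5992 -0.2141  0.2004] 2.075
```

View pics/t1.png

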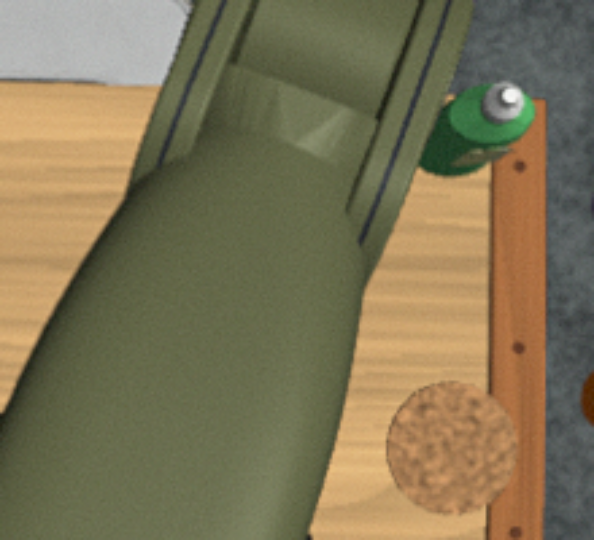

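Call:
send_rows:
  motion:
    - [0,0.01,-0.016,0.1,0,0,0]
    - [0,0.015,-0.016,0.25,0,0,0]
    - [0,0.015,-0.016,0.4,0,0,0]
    - [0,0.015,-0.016,0.53,0,0,0]
    - [0,0.015,-0.016,0.62,0,0,0]
    - [0,0.015,-0.016,0.67,0,0,0]
    - [0,0.015,-0.016,0.69,0,0,0]
    - [0,0.015,-0.016,0.69,0,0,0]

```text
t: 3.12
tcp_pos: [0.6011, -0.2088, 0.0619]
tool_rot: [0.961, 0.275, 0.0, 0.0]
wrist_force: [1.0, 0.1, -0.0]
grip_width: 1.001
grasp_force: 0.0
```

```bash
python3 -c "
from h import *
import cv2
i=cap('scene')['pixels'][:,:,::-1];cv2.imwrite('pics/s1.png',cv2.resize(i[100:300,260:480],None,fx=2.7,fy=2.7))"
```

```text
(no output)
```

View pics/s1.png

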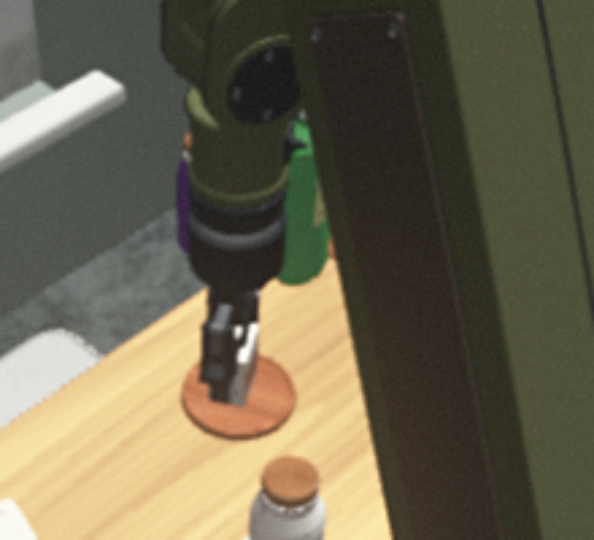

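Call:
send_rows:
  motion:
    - [0.3,0,0,0,0,0,0]
    - [0.5,0,0,0,0,0,0]
    - [0.7,0,0,0,0,0,0]
    - [1,0,0,0,0,0,0]
    - [1,0,0,0,0,0,0]
    - [1,0,0,0,0,0,0]
    - [1,0,0,0,0,0,0]
  force: 40

```text
t: 4.05
tcp_pos: [0.6015, -0.2085, 0.0619]
tool_rot: [0.961, 0.276, 0.001, 0.0]
wrist_force: [0.5, -0.1, 5.1]
grip_width: 0.525
grasp_force: 41.1
```

Call:
send_rows:
  motion:
    - [1,0,0,-0.04,0,0,0]
    - [1,0,0,-0.12,0,0,0]
    - [1,0,0,-0.22,0,0,0]
    - [1,0,0,-0.32,0,0,0]
    - [1,0,0,-0.38,0,0,0]
    - [1,0,0,-0.4,0,0,0]

```text
t: 4.8
tcp_pos: [0.6014, -0.2085, 0.1424]
tool_rot: [0.961, 0.276, 0.001, 0.0]
wrist_force: [0.2, -0.0, -1.4]
grip_width: 0.527
grasp_force: 40.7
```

```bash
python3 g.py .444,-.374,.142,32
```

```text
.444,-.374,.142,32 -> [-1.1058  0.2848  0.0013] [ 0.0007 -0.0006 -0.0001]
[ 0.6014 -0.2085  0.1424] 4.8
```

Call:
send_rows:
  motion:
    - [1,-0.08,0.02,0,0,0,0]
    - [1,-0.24,0.06,0,0,0,0]
    - [1,-0.44,0.12,0,0,0,0]
    - [1,-0.64,0.17,0,0,0,0]
    - [1,-0.8,0.21,0,0,0,0]
    - [1,-0.9,0.23,0,0,0,0]
    - [1,-0.93,0.24,0,0,0,0]
    - [1,-0.93,0.24,0,0,0,0]

```text
t: 5.8
tcp_pos: [0.4688, -0.3475, 0.1411]
tool_rot: [0.961, 0.275, 0.0, -0.0]
wrist_force: [-0.4, 0.5, -0.5]
grip_width: 0.521
grasp_force: 40.7
```

Call:
send_rows:
  motion:
    - [1,-0.06,0.02,0.05,0,0,0]
    - [1,-0.13,0.035,0.12,0,0,0]
    - [1,-0.17,0.045,0.2,0,0,0]
    - [1,-0.175,0.045,0.27,0,0,0]
    - [1,-0.175,0.045,0.3,0,0,0]
    - [1,-0.175,0.045,0.3,0,0,0]

```text
t: 6.55
tcp_pos: [0.4435, -0.3734, 0.0806]
tool_rot: [0.961, 0.276, -0.0, -0.001]
wrist_force: [-0.1, 0.4, -1.0]
grip_width: 0.521
grasp_force: 40.7
```

```bash
python3 g.py .444,-.374,.0565,32
```

```text
.444,-.374,.0565,32 -> [0.0002 0.0041 0.1206] [-0.0008  0.0002  0.0001]
[ 0.4435 -0.3734  0.0806] 6.55
```

Call:
send_rows:
  motion:
    - [1,0,0,0.04,0,0,0]
    - [1,0,0,0.08,0,0,0]
    - [1,0,0,0.105,0,0,0]
    - [1,0,0,0.115,0,0,0]
    - [1,0,0,0.12,0,0,0]
    - [1,0,0,0.122,0,0,0]
    - [1,0,0,0.122,0,0,0]

```text
t: 7.42
tcp_pos: [0.4438, -0.3739, 0.0571]
tool_rot: [0.961, 0.276, 0.0, 0.0]
wrist_force: [0.9, -0.4, -2.1]
grip_width: 0.522
grasp_force: 40.7
```

Call:
send_rows:
  motion:
    - [1,0,0,0.004,0,0,0]
    - [1,0,0,0.008,0,0,0]
    - [1,0,0,0.008,0,0,0]

```text
t: 7.8
tcp_pos: [0.4439, -0.3739, 0.0561]
tool_rot: [0.961, 0.276, 0.0, 0.0]
wrist_force: [-1.2, 1.5, 5.6]
grip_width: 0.523
grasp_force: 41.2
```

Call:
send_rows:
  motion:
    - [0.45,0,0,0,0,0,0]
    - [0.35,0,0,0,0,0,0]
    - [0.2,0,0,0,0,0,0]
    - [0,0,0,0,0,0,0]
    - [0,0,0,0,0,0,0]
    - [0,0,0,-0.1,0,0,0]
    - [0,0,0,-0.25,0,0,0]
    - [0,0,0,-0.45,0,0,0]
    - [0,0,0,-0.65,0,0,0]
    - [0,0,0,-0.75,0,0,0]
    - [0,0,0,-0.75,0,0,0]

```text
t: 9.18
tcp_pos: [0.4448, -0.3746, 0.2071]
tool_rot: [0.961, 0.276, 0.001, 0.002]
wrist_force: [0.2, 0.2, -0.2]
grip_width: 1.003
grasp_force: 0.0
```

```bash
python3 -c "
from h import *
import cv2
i=cap('scene')['pixels'][:,:,::-1];cv2.imwrite('pics/s2.png',cv2.resize(i[180:380,300:500],None,fx=2.9,fy=2.9))"; python3 g.py .439,-.101,.225,32
```

```text
.439,-.101,.225,32 -> [ 0.702  -1.1709 -0.0985] [ 0.0008 -0.0002 -0.0001]
[ 0.444  -0.374   0.2055] 9.225
```

View pics/s2.png

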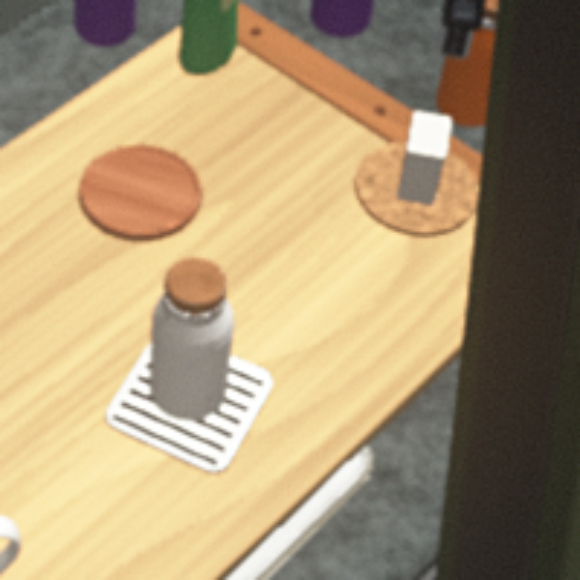

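Call:
send_rows:
  motion:
    - [0,0.1,-0.15,-0.05,0,0,0]
    - [0,0.3,-0.4,-0.1,0,0,0]
    - [0,0.45,-0.65,-0.1,0,0,0]
    - [0,0.6,-0.85,-0.1,0,0,0]
    - [0,0.7,-1,-0.1,0,0,0]
    - [0,0.7,-1,-0.1,0,0,0]

```text
t: 9.98
tcp_pos: [0.4552, -0.1276, 0.2237]
tool_rot: [0.961, 0.277, -0.001, -0.001]
wrist_force: [0.3, -0.8, -0.0]
grip_width: 1.002
grasp_force: 0.0
```

```bash
python3 g.py .439,-.101,.097,32
```

```text
.439,-.101,.097,32 -> [ 0.0036 -0.1543  0.634 ] [-0.0017  0.0014  0.0024]
[ 0.4552 -0.1276  0.2237] 9.975
```

Call:
send_rows:
  motion:
    - [0,0,-0.08,0,0,0,0]
    - [0,0.003,-0.154,0,0,0,0]
    - [0,0.003,-0.154,0.1,0,0,0]
    - [0,0.003,-0.154,0.22,0,0,0]
    - [0,0.003,-0.154,0.32,0,0,0]
    - [0,0.003,-0.154,0.32,0,0,0]

```text
t: 10.72
tcp_pos: [0.4387, -0.1033, 0.16]
tool_rot: [0.961, 0.275, -0.002, -0.001]
wrist_force: [0.4, -0.3, 0.3]
grip_width: 0.997
grasp_force: 0.0
```

```bash
python3 g.py .439,-.101,.097,32;python3 -c "
from h import *
import cv2
i=cap('scene')['pixels'][:,:,::-1];cv2.imwrite('pics/s3.png',cv2.resize(i[180:380,270:470],None,fx=2.9,fy=2.9))"
```

```text
.439,-.101,.097,32 -> [ 0.0082 -0.008   0.3149] [-0.0018  0.0017 -0.0007]
[ 0.4387 -0.1033  0.16  ] 10.725
```

View pics/s3.png

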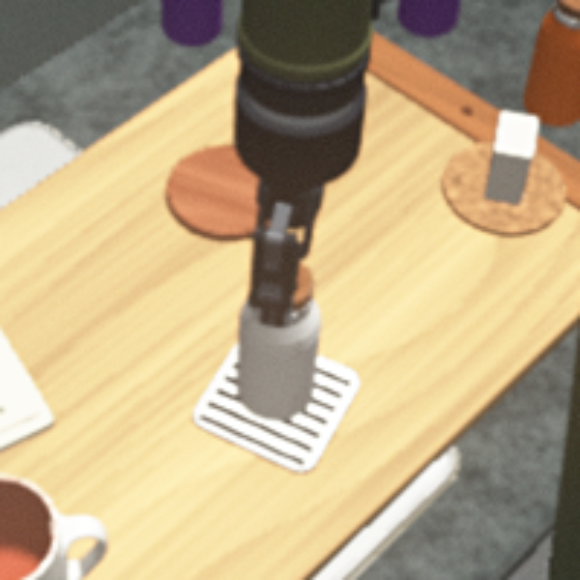

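Call:
send_rows:
  motion:
    - [0,0.006,-0.008,0.04,0,0,0]
    - [0,0.006,-0.008,0.1,0,0,0]
    - [0,0.006,-0.008,0.17,0,0,0]
    - [0,0.006,-0.008,0.23,0,0,0]
    - [0,0.006,-0.008,0.28,0,0,0]
    - [0,0.006,-0.008,0.31,0,0,0]
    - [0,0.006,-0.008,0.31,0,0,0]

```text
t: 11.65
tcp_pos: [0.4406, -0.1015, 0.0988]
tool_rot: [0.961, 0.276, -0.0, -0.0]
wrist_force: [0.4, -1.3, -0.5]
grip_width: 0.997
grasp_force: 0.0
```

Call:
send_rows:
  motion:
    - [0.2,0,0,0,0,0,0]
    - [0.3,0,0,0,0,0,0]
    - [0.4,0,0,0,0,0,0]
    - [0.6,0,0,0,0,0,0]
    - [1,0,0,0,0,0,0]
    - [1,0,0,0,0,0,0]
    - [1,0,0,0,0,0,0]
  force: 50

```text
t: 12.52
tcp_pos: [0.4405, -0.1009, 0.0999]
tool_rot: [0.961, 0.276, 0.0, -0.001]
wrist_force: [-1.9, 3.5, 6.2]
grip_width: 0.615
grasp_force: 51.3
```

Call:
send_rows:
  motion:
    - [0.35,0,0,0,0,0,0]
    - [0.25,0,0,0,0,0,0]
    - [0.15,0,0,0,0,0,0]
    - [0.15,0,0,0.01,0,0,0]
    - [0.15,0,0,0.02,0,0,0]
    - [0.15,0,0,0.025,0,0,0]
    - [0.15,0,0,0.025,0,0,0]

```text
t: 13.4
tcp_pos: [0.4408, -0.1016, 0.0942]
tool_rot: [0.961, 0.276, -0.0, -0.0]
wrist_force: [-0.5, -0.2, -0.4]
grip_width: 0.845
grasp_force: 0.0
```

Call:
send_rows:
  motion:
    - [0.25,0,0,0,0,0,0]
    - [0.35,0,0,0,0,0,0]
    - [0.5,0,0,0,0,0,0]
    - [1,0,0,0,0,0,0]
    - [1,0,0,0,0,0,0]
    - [1,0,0,0,0,0,0]

```text
t: 14.15
tcp_pos: [0.4403, -0.1011, 0.0944]
tool_rot: [0.961, 0.276, -0.0, -0.001]
wrist_force: [-3.6, 3.8, 5.8]
grip_width: 0.621
grasp_force: 50.8
```

Call:
send_rows:
  motion:
    - [1,0,0,-0.01,0,0,0]
    - [1,0,0,-0.03,0,0,0]
    - [1,0,0,-0.06,0,0,0]
    - [1,0,0,-0.1,0,0,0]
    - [1,0,0,-0.13,0,0,0]
    - [1,0,0,-0.15,0,0,0]
    - [1,0,0,-0.15,0,0,0]
  force: 60

```text
t: 15.02
tcp_pos: [0.4412, -0.1016, 0.1247]
tool_rot: [0.961, 0.276, 0.0, 0.0]
wrist_force: [0.7, -0.2, -3.8]
grip_width: 0.616
grasp_force: 61.4
```

```bash
python3 g.py .594,-.209,.150,32;python3 -c "
from h import *
import cv2
i=cap('scene')['pixels'][:,:,::-1];cv2.imwrite('pics/s4.png',cv2.resize(i[180:380,270:470],None,fx=2.9,fy=2.9))"
```

```text
.594,-.209,.150,32 -> [ 0.3638  0.8601 -0.1258] [ 0.0004 -0.0004 -0.0001]
[ 0.4412 -0.1016  0.1247] 15.025
```

View pics/s4.png

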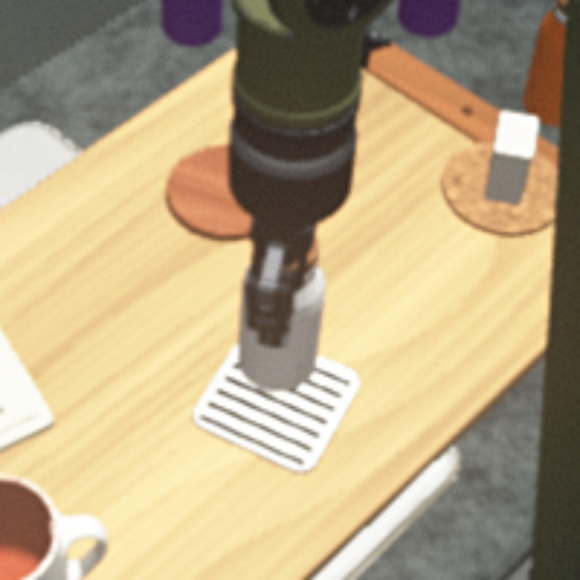

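Call:
send_rows:
  motion:
    - [1,0.01,0.03,-0.05,0,0,0]
    - [1,0.05,0.12,-0.11,0,0,0]
    - [1,0.12,0.28,-0.126,0,0,0]
    - [1,0.19,0.45,-0.126,0,0,0]
    - [1,0.27,0.64,-0.126,0,0,0]
    - [1,0.33,0.78,-0.126,0,0,0]
    - [1,0.36,0.85,-0.126,0,0,0]
    - [1,0.364,0.86,-0.126,0,0,0]
    - [1,0.364,0.86,-0.126,0,0,0]

```text
t: 16.2
tcp_pos: [0.5932, -0.2087, 0.1493]
tool_rot: [0.961, 0.276, -0.0, -0.0]
wrist_force: [-0.6, 0.6, -4.4]
grip_width: 0.617
grasp_force: 62.0
```

```bash
python3 g.py .594,-.209,.103,32
```

```text
.594,-.209,.103,32 -> [0.0026 0.0037 0.2314] [-0.0007  0.0004 -0.0002]
[ 0.5932 -0.2087  0.1493] 16.2
```

Call:
send_rows:
  motion:
    - [1,0.002,0.003,0.03,0,0,0]
    - [1,0.002,0.003,0.08,0,0,0]
    - [1,0.002,0.003,0.13,0,0,0]
    - [1,0.002,0.003,0.17,0,0,0]
    - [1,0.002,0.003,0.2,0,0,0]
    - [1,0.002,0.003,0.215,0,0,0]
    - [1,0.002,0.003,0.225,0,0,0]
    - [1,0.002,0.003,0.228,0,0,0]
    - [1,0.002,0.003,0.228,0,0,0]

```text
t: 17.32
tcp_pos: [0.5946, -0.2092, 0.1041]
tool_rot: [0.961, 0.276, 0.0, 0.0]
wrist_force: [-0.7, 0.5, -4.5]
grip_width: 0.614
grasp_force: 62.0
```

Call:
send_rows:
  motion:
    - [1,0,0,0.005,0,0,0]
    - [1,0,0,0.008,0,0,0]
    - [1,0,0,0.01,0,0,0]
    - [1,0,0,0.01,0,0,0]

```text
t: 17.82
tcp_pos: [0.5945, -0.2092, 0.1023]
tool_rot: [0.961, 0.276, 0.0, 0.0]
wrist_force: [-0.8, 0.2, -2.6]
grip_width: 0.617
grasp_force: 62.3
```

Call:
send_rows:
  motion:
    - [1,0,0,0.003,0,0,0]
    - [1,0,0,0.005,0,0,0]
    - [1,0,0,0.005,0,0,0]

```text
t: 18.2
tcp_pos: [0.5945, -0.2091, 0.1022]
tool_rot: [0.961, 0.276, 0.0, 0.0]
wrist_force: [-2.2, 1.4, 5.5]
grip_width: 0.619
grasp_force: 63.0
```

Seated. Release gently and rise.

Call:
send_rows:
  motion:
    - [0.36,0,0,0,0,0,0]
    - [0.3,0,0,0,0,0,0]
    - [0.2,0,0,0,0,0,0]
    - [0.1,0,0,0,0,0,0]
    - [0,0,0,0,0,0,0]
    - [0,0,0,-0.05,0,0,0]
    - [0,0,0,-0.15,0,0,0]
    - [0,0,0,-0.3,0,0,0]
    - [0,0,0,-0.45,0,0,0]
    - [0,0,0,-0.6,0,0,0]
    - [0,0,0,-0.65,0,0,0]

```text
t: 19.58
tcp_pos: [0.5956, -0.2096, 0.2338]
tool_rot: [0.961, 0.276, 0.002, 0.001]
wrist_force: [0.1, 0.0, 0.5]
grip_width: 1.0
grasp_force: 0.0
```

```bash
python3 g.py .6,.081,.22,32
```

```text
.6,.081,.22,32 -> [ 0.7881 -1.2211  0.0669] [ 0.0023 -0.0019 -0.0002]
[ 0.5956 -0.2096  0.2338] 19.575
```

Call:
send_rows:
  motion:
    - [0,0.1,-0.15,0,0,0,0]
    - [0,0.3,-0.4,0,0,0,0]
    - [0,0.45,-0.65,0,0,0,0]
    - [0,0.6,-0.85,0,0,0,0]
    - [0,0.7,-1,0,0,0,0]
    - [0,0.7,-1,0,0,0,0]

```text
t: 20.32
tcp_pos: [0.6068, 0.0372, 0.2302]
tool_rot: [0.961, 0.278, -0.001, -0.0]
wrist_force: [0.6, 0.1, 0.6]
grip_width: 0.996
grasp_force: 0.0
```

```bash
python3 g.py .6,.081,.13,32 .6,.081,.068,32
```

```text
.6,.081,.13,32 -> [ 0.0887 -0.2029  0.5009] [-0.0006  0.0006  0.0025]
.6,.081,.068,32 -> [ 0.0889 -0.2027  0.8109] [-0.0006  0.0006  0.0025]
[0.6068 0.0372 0.2302] 20.325
```

Call:
send_rows:
  motion:
    - [0,0.05,-0.1,0,0,0,0]
    - [0,0.08,-0.2,0.05,0,0,0]
    - [0,0.08,-0.2,0.2,0,0,0]
    - [0,0.08,-0.2,0.35,0,0,0]
    - [0,0.08,-0.2,0.45,0,0,0]
    - [0,0.08,-0.2,0.45,0,0,0]

```text
t: 21.08
tcp_pos: [0.5973, 0.077, 0.1385]
tool_rot: [0.961, 0.275, -0.003, -0.0]
wrist_force: [0.1, 0.0, 0.5]
grip_width: 1.002
grasp_force: 0.0
```

```bash
python3 g.py .6,.081,.068,32;python3 -c "
from h import *
import cv2
i=cap('scene')['pixels'][:,:,::-1];cv2.imwrite('pics/s5.png',cv2.resize(i[190:390,170:400],None,fx=2.9,fy=2.9))"
```

```text
.6,.081,.068,32 -> [ 0.0237 -0.0088  0.3525] [-0.0015  0.003  -0.0002]
[0.5973 0.077  0.1385] 21.075
```

View pics/s5.png

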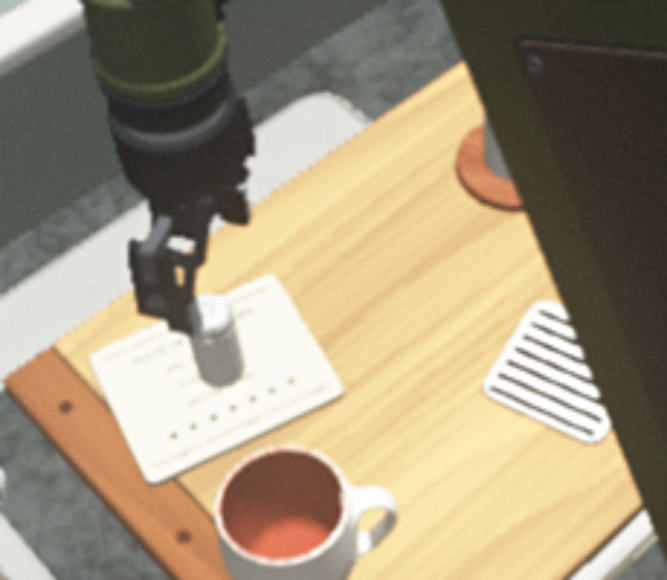

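Call:
send_rows:
  motion:
    - [0,0.015,-0.009,0.04,0,0,0]
    - [0,0.015,-0.009,0.12,0,0,0]
    - [0,0.015,-0.009,0.2,0,0,0]
    - [0,0.015,-0.009,0.27,0,0,0]
    - [0,0.015,-0.009,0.32,0,0,0]
    - [0,0.015,-0.009,0.35,0,0,0]
    - [0,0.015,-0.009,0.35,0,0,0]

```text
t: 22.0
tcp_pos: [0.601, 0.0801, 0.0705]
tool_rot: [0.961, 0.276, -0.0, -0.0]
wrist_force: [0.3, 0.0, -0.2]
grip_width: 0.999
grasp_force: 0.0
```

Call:
send_rows:
  motion:
    - [0.3,0,0,0,0,0,0]
    - [0.45,0,0,0,0,0,0]
    - [0.55,0,0,0,0,0,0]
    - [0.7,0,0,0,0,0,0]
    - [1,0,0,0,0,0,0]
    - [1,0,0,0,0,0,0]
    - [1,0,0,0,0,0,0]
  force: 40

```text
t: 22.88
tcp_pos: [0.6013, 0.0804, 0.0713]
tool_rot: [0.961, 0.276, 0.0, -0.0]
wrist_force: [-2.2, 1.2, 4.7]
grip_width: 0.391
grasp_force: 39.6
```

```bash
python3 g.py .6,.081,.068,32
```

```text
.6,.081,.068,32 -> [-0.0039 -0.0062  0.0164] [-0.0001 -0.0004 -0.    ]
[0.6013 0.0804 0.0713] 22.875
```

Call:
send_rows:
  motion:
    - [1,0,0,-0.02,0,0,0]
    - [1,0,0,-0.08,0,0,0]
    - [1,0,0,-0.18,0,0,0]
    - [1,0,0,-0.28,0,0,0]
    - [1,0,0,-0.36,0,0,0]
    - [1,0,0,-0.4,0,0,0]
    - [1,0,0,-0.4,0,0,0]

```text
t: 23.75
tcp_pos: [0.6015, 0.0801, 0.1514]
tool_rot: [0.961, 0.276, 0.001, 0.0]
wrist_force: [0.9, -0.0, -1.8]
grip_width: 0.395
grasp_force: 39.4
```

```bash
python3 g.py .434,-.098,.15,32
```

```text
.434,-.098,.15,32 -> [-1.1823  0.3118  0.0062] [ 0.0003 -0.0006 -0.0002]
[0.6015 0.0801 0.1514] 23.75
```

Call:
send_rows:
  motion:
    - [1,-0.06,0.015,0,0,0,0]
    - [1,-0.2,0.05,0,0,0,0]
    - [1,-0.4,0.11,0,0,0,0]
    - [1,-0.6,0.16,0,0,0,0]
    - [1,-0.8,0.21,0,0,0,0]
    - [1,-0.93,0.245,0,0,0,0]
    - [1,-1,0.265,0,0,0,0]
    - [1,-1,0.265,0,0,0,0]

```text
t: 24.75
tcp_pos: [0.4588, -0.0712, 0.1506]
tool_rot: [0.961, 0.275, -0.0, -0.0]
wrist_force: [0.2, 0.3, -1.0]
grip_width: 0.392
grasp_force: 39.4
```

```bash
python3 g.py .434,-.098,.0643,32
```

```text
.434,-.098,.0643,32 -> [-0.1759  0.0487  0.4318] [-0.0004  0.0002 -0.0011]
[ 0.4588 -0.0712  0.1506] 24.75
```

Call:
send_rows:
  motion:
    - [1,-0.06,0.015,0.03,0,0,0]
    - [1,-0.13,0.035,0.1,0,0,0]
    - [1,-0.17,0.045,0.18,0,0,0]
    - [1,-0.176,0.047,0.26,0,0,0]
    - [1,-0.176,0.047,0.33,0,0,0]
    - [1,-0.176,0.047,0.38,0,0,0]
    - [1,-0.176,0.047,0.41,0,0,0]
    - [1,-0.176,0.047,0.42,0,0,0]
    - [1,-0.176,0.047,0.42,0,0,0]

```text
t: 25.88
tcp_pos: [0.435, -0.0974, 0.067]
tool_rot: [0.961, 0.276, 0.0, 0.0]
wrist_force: [0.6, 0.2, -0.8]
grip_width: 0.395
grasp_force: 39.4
```

Call:
send_rows:
  motion:
    - [1,0,0,0.006,0,0,0]
    - [1,0,0,0.011,0,0,0]
    - [1,0,0,0.014,0,0,0]
    - [1,0,0,0.014,0,0,0]

```text
t: 26.38
tcp_pos: [0.435, -0.0974, 0.0647]
tool_rot: [0.961, 0.276, 0.0, 0.0]
wrist_force: [-0.7, 1.1, 5.1]
grip_width: 0.391
grasp_force: 39.3
```

Contact. Release and rise.

Call:
send_rows:
  motion:
    - [0.58,0,0,0,0,0,0]
    - [0.5,0,0,0,0,0,0]
    - [0.35,0,0,0,0,0,0]
    - [0.15,0,0,0,0,0,0]
    - [0,0,0,0,0,0,0]
    - [0,0,0,0,0,0,0]
    - [0,0,0,-0.1,0,0,0]
    - [0,0,0,-0.25,0,0,0]
    - [0,0,0,-0.45,0,0,0]
    - [0,0,0,-0.65,0,0,0]
    - [0,0,0,-0.7,0,0,0]

```text
t: 27.75
tcp_pos: [0.4364, -0.0978, 0.2066]
tool_rot: [0.961, 0.276, 0.002, 0.001]
wrist_force: [0.6, -0.4, 0.5]
grip_width: 1.001
grasp_force: 0.0
```

```bash
python3 g.py .444,-.374,.18,32
```

```text
.444,-.374,.18,32 -> [-0.7001  1.191   0.1349] [ 0.0023 -0.0023 -0.0001]
[ 0.4364 -0.0978  0.2066] 27.75
```

Call:
send_rows:
  motion:
    - [0,-0.1,0.15,0,0,0,0]
    - [0,-0.3,0.4,0,0,0,0]
    - [0,-0.45,0.65,0.05,0,0,0]
    - [0,-0.6,0.85,0.1,0,0,0]
    - [0,-0.7,1,0.13,0,0,0]
    - [0,-0.7,1,0.13,0,0,0]

```text
t: 28.5
tcp_pos: [0.421, -0.343, 0.1761]
tool_rot: [0.962, 0.274, -0.001, -0.001]
wrist_force: [0.8, 0.4, 0.3]
grip_width: 1.001
grasp_force: 0.0
```

```bash
python3 g.py .444,-.374,.056,32
```

```text
.444,-.374,.056,32 -> [0.0167 0.1936 0.6002] [-0.0013  0.0006 -0.0024]
[ 0.421  -0.343   0.1761] 28.5
```

Call:
send_rows:
  motion:
    - [0,0.01,0.1,0,0,0,0]
    - [0,0.012,0.192,0,0,0,0]
    - [0,0.012,0.192,0.08,0,0,0]
    - [0,0.012,0.192,0.2,0,0,0]
    - [0,0.012,0.192,0.33,0,0,0]
    - [0,0.012,0.192,0.45,0,0,0]
    - [0,0.012,0.192,0.54,0,0,0]
    - [0,0.012,0.192,0.595,0,0,0]
    - [0,0.012,0.192,0.595,0,0,0]

```text
t: 29.62
tcp_pos: [0.4437, -0.3712, 0.0582]
tool_rot: [0.961, 0.276, -0.001, -0.001]
wrist_force: [-0.5, -0.8, 0.4]
grip_width: 1.001
grasp_force: 0.0
```

Call:
send_rows:
  motion:
    - [0.3,0,0,0,0,0,0]
    - [0.4,0,0,0,0,0,0]
    - [0.5,0,0,0,0,0,0]
    - [0.7,0,0,0,0,0,0]
    - [1,0,0,0,0,0,0]
    - [1,0,0,0,0,0,0]

```text
t: 30.38
tcp_pos: [0.4449, -0.373, 0.0601]
tool_rot: [0.961, 0.275, 0.001, 0.001]
wrist_force: [0.1, 0.3, 6.5]
grip_width: 0.521
grasp_force: 41.4
```

Call:
send_rows:
  motion:
    - [1,0,0,-0.02,0,0,0]
    - [1,0,0,-0.1,0,0,0]
    - [1,0,0,-0.25,0,0,0]
    - [1,0,0,-0.4,0,0,0]
    - [1,0,0,-0.55,0,0,0]
    - [1,0,0,-0.65,0,0,0]
    - [1,0,0,-0.7,0,0,0]
    - [1,0,0,-0.7,0,0,0]

```text
t: 31.38
tcp_pos: [0.4446, -0.3727, 0.1999]
tool_rot: [0.961, 0.276, 0.0, 0.001]
wrist_force: [-0.4, -0.2, -1.4]
grip_width: 0.523
grasp_force: 40.8
```

```bash
python3 g.py .602,.088,.195,32
```

```text
.602,.088,.195,32 -> [ 1.8878 -1.5369  0.0231] [ 0.0008 -0.0003 -0.0002]
[ 0.4446 -0.3727  0.1999] 31.375
```

Call:
send_rows:
  motion:
    - [1,0.05,-0.04,0,0,0,0]
    - [1,0.17,-0.14,0,0,0,0]
    - [1,0.32,-0.26,0,0,0,0]
    - [1,0.47,-0.38,0,0,0,0]
    - [1,0.62,-0.5,0,0,0,0]
    - [1,0.77,-0.63,0,0,0,0]
    - [1,0.88,-0.72,0,0,0,0]
    - [1,0.95,-0.77,0,0,0,0]
    - [1,0.95,-0.77,0,0,0,0]

```text
t: 32.5
tcp_pos: [0.5238, -0.1402, 0.1985]
tool_rot: [0.961, 0.277, -0.001, -0.0]
wrist_force: [-0.5, 0.6, -1.5]
grip_width: 0.521
grasp_force: 40.9
```

Call:
send_rows:
  motion:
    - [1,0.05,-0.04,0,0,0,0]
    - [1,0.17,-0.14,0,0,0,0]
    - [1,0.32,-0.26,0,0,0,0]
    - [1,0.47,-0.38,0,0,0,0]
    - [1,0.62,-0.5,0,0,0,0]
    - [1,0.77,-0.63,0,0,0,0]
    - [1,0.88,-0.72,0,0,0,0]
    - [1,0.935,-0.765,0,0,0,0]
    - [1,0.935,-0.765,0,0,0,0]
    - [1,0.935,-0.765,0,0,0,0]

```text
t: 33.75
tcp_pos: [0.601, 0.0864, 0.199]
tool_rot: [0.961, 0.275, -0.0, 0.0]
wrist_force: [-0.7, 0.6, -1.6]
grip_width: 0.525
grasp_force: 40.9
```

```bash
python3 g.py .602,.088,.065,32
```

```text
.602,.088,.065,32 -> [ 0.0088 -0.0042  0.67  ] [ 0.0001  0.0006 -0.001 ]
[0.601  0.0864 0.199 ] 33.75
```

Call:
send_rows:
  motion:
    - [1,0.006,-0.004,0.04,0,0,0]
    - [1,0.006,-0.004,0.12,0,0,0]
    - [1,0.006,-0.004,0.24,0,0,0]
    - [1,0.006,-0.004,0.36,0,0,0]
    - [1,0.006,-0.004,0.47,0,0,0]
    - [1,0.006,-0.004,0.56,0,0,0]
    - [1,0.006,-0.004,0.62,0,0,0]
    - [1,0.006,-0.004,0.65,0,0,0]
    - [1,0.006,-0.004,0.655,0,0,0]
    - [1,0.006,-0.004,0.655,0,0,0]

```text
t: 35.0
tcp_pos: [0.6025, 0.089, 0.0687]
tool_rot: [0.961, 0.276, 0.001, 0.0]
wrist_force: [-0.1, 0.4, -1.0]
grip_width: 0.522
grasp_force: 40.9
```

Call:
send_rows:
  motion:
    - [1,0,0,0.006,0,0,0]
    - [1,0,0,0.01,0,0,0]
    - [1,0,0,0.01,0,0,0]

```text
t: 35.38
tcp_pos: [0.602, 0.089, 0.0662]
tool_rot: [0.961, 0.276, 0.0, 0.0]
wrist_force: [-0.2, -0.6, -1.0]
grip_width: 0.524
grasp_force: 40.9
```

Call:
send_rows:
  motion:
    - [1,0,0,0.005,0,0,0]
    - [1,0,0,0.008,0,0,0]
    - [1,0,0,0.008,0,0,0]

```text
t: 35.75
tcp_pos: [0.602, 0.0889, 0.0646]
tool_rot: [0.961, 0.276, 0.0, -0.0]
wrist_force: [0.2, 0.6, 0.8]
grip_width: 0.523
grasp_force: 41.0
```

Call:
send_rows:
  motion:
    - [1,0,0,0.003,0,0,0]
    - [1,0,0,0.003,0,0,0]

```text
t: 36.0
tcp_pos: [0.602, 0.089, 0.0646]
tool_rot: [0.961, 0.276, 0.0, -0.0]
wrist_force: [-1.5, 0.4, 4.7]
grip_width: 0.524
grasp_force: 41.6
```

Call:
send_rows:
  motion:
    - [0.45,0,0,0,0,0,0]
    - [0.35,0,0,0,0,0,0]
    - [0.2,0,0,0,0,0,0]
    - [0,0,0,0,0,0,0]
    - [0,0,0,0,0,0,0]
    - [0,0,0,-0.1,0,0,0]
    - [0,0,0,-0.25,0,0,0]
    - [0,0,0,-0.45,0,0,0]
    - [0,0,0,-0.65,0,0,0]
    - [0,0,0,-0.8,0,0,0]

```text
t: 37.25
tcp_pos: [0.6025, 0.089, 0.2259]
tool_rot: [0.961, 0.276, 0.001, 0.0]
wrist_force: [1.0, -0.1, -0.4]
grip_width: 1.0
grasp_force: 0.0
```

Call:
send_rows:
  motion:
    - [0,-0.2,0.1,-0.05,0,0,0]
    - [0,-0.4,0.3,-0.1,0,0,0]
    - [0,-0.6,0.5,-0.1,0,0,0]
    - [0,-0.8,0.7,-0.1,0,0,0]
    - [0,-1,0.9,-0.1,0,0,0]
    - [0,-1,1,-0.1,0,0,0]
    - [0,-1,1,-0.1,0,0,0]

```text
t: 38.12
tcp_pos: [0.5386, -0.1881, 0.2437]
tool_rot: [0.962, 0.274, 0.0, 0.0]
wrist_force: [0.5, 0.2, -0.2]
grip_width: 1.001
grasp_force: 0.0
```

Call:
send_rows:
  motion:
    - [0,-0.2,0.2,0,0,0,0]
    - [0,-0.4,0.4,0,0,0,0]
    - [0,-0.6,0.6,0,0,0,0]
    - [0,-0.8,0.8,0,0,0,0]
    - [0,-0.8,0.8,0,0,0,0]
    - [0,-0.8,0.8,0,0,0,0]

```text
t: 38.88
tcp_pos: [0.4876, -0.4057, 0.2437]
tool_rot: [0.961, 0.276, 0.0, -0.001]
wrist_force: [0.4, 0.0, 0.5]
grip_width: 1.0
grasp_force: 0.0
```

```bash
python3 -c "
from h import *
import cv2
i=cap('top')['pixels'][:,:,::-1];cv2.imwrite('pics/f.png',cv2.resize(i[180:360,125:385],None,fx=3,fy=3,interpolation=cv2.INTER_CUBIC))"; python3 g.py
```

```text
[ 0.4878 -0.4053  0.2438] 38.925
```

View pics/f.png

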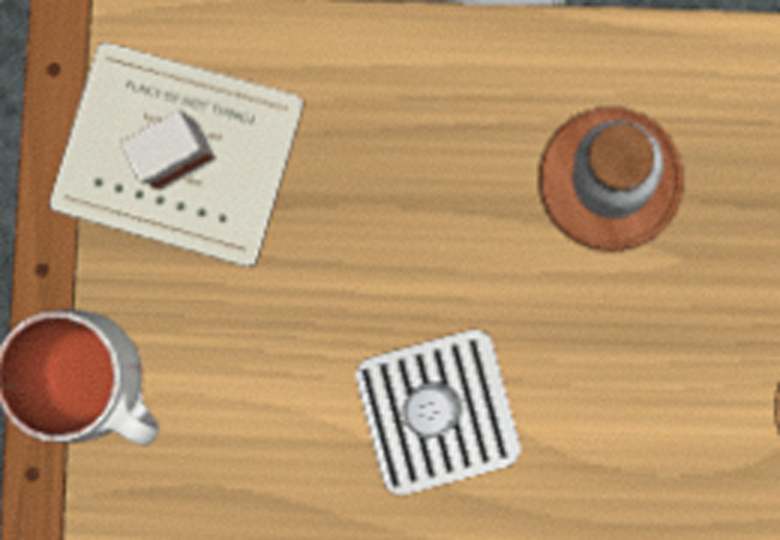

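```bash
python3 - <<'E'
from h import *
c=cap('top');u=lambda L,z:unproj(c,(np.array(L,float)+.5)/3-.5+[125,180],z)[:,:2].mean(0)
r=lambda a,b:print(np.round((a-b)*1000,1))
r(u([(121,148),(179,110),(203,148),(146,186)],.093),u([(102,43),(303,97),(251,265),(52,205)],.035))
r(u([(622,156)],.165),u([(611,179)],.036))
r(u([(432,410)],.102),u([(357,368),(488,330),(523,455),(398,497)],.028))
E
```

```text
[-4.4 -3.8]
[ 0.3 -1.7]
[3.9 1.5]
```

All within tolerance; handing in.

```bash
python3 -c "
from h import *
print(robot.finish_job())"
```

```text
the job is handed in; nothing more can be done
None
```

The job is handed in at about 39 s of the 109 s. The carton was parked on the cork mat meanwhile, and the last overhead picture puts all three seasonings upright on their proper mats, within about 6 mm of centre; the hand-in call returned no verdict.

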